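# Run the loaf stop back on the bread slicing board

### The job

The next loaf is a long one, so open up the slicing board: press the red ratchet release on top of the sliding loaf stop and, keeping it pressed, push the stop back along its bar, away from the cut loaf, until it is fully home against the end of the bar. Then let go so that the release springs up, and leave the cut loaf and the things round the board where they are.

Things in the scene. Friction and masses are not known exactly. Their poses are not given: they have to be found in the camera images.
- slicing_board: Brown bread slicing board fixed to the bench, 160 (x) x 460 (y) x 18 mm. Origin: centre of its underside, on the bench; z up. A steel ratchet bar (18 wide, top 50 mm above the bench) runs along y at x = +50 mm between two posts. A fence 80 mm high stands at y = -212 mm, the cut loaf beside it. The stop goes back (home) towards the board's +y, to the end post there (top 64 mm).
- loaf_stop (a joint): Sliding stop: black block (46 x 56, top 63 mm above the bench) with an aluminium jaw plate (top 70 mm) on its -y side. Value: m still to go to the end post; 0 = fully home, more = nearer the loaf (board's -y); 0.085 to 0.155 at first. About 3 N of friction. 8 mm ratchet teeth block pushes towards home (after up to 8 mm) unless the release is pressed; towards the loaf it clicks along freely.
- release (a joint): Spring-loaded ratchet release on the stop: m pressed straight down, 0 = up, 0.010 = fully down. About 3 N starts it, 6.5 N takes it fully down; it springs up when let go. The ratchet is free only while it is pressed more than 5 mm, so keep it pressed while pushing. It travels with the stop.
- release_pad (a point): Centre of the flat top of the red release pad, 42 (board x) x 44 mm (board y); 88 mm above the bench when up, 78 mm when fully pressed. Rides with pad and stop. Nothing near it is higher except the push plate.
- push_plate (a point): On the face towards the pad (board's -y side) of the stop's black upright push plate, 102 mm above the bench, 14 mm under its top edge. The plate is 44 wide (board x), 8 thick, up to 116 mm high; this face is 24 mm from the pad's centre towards the board's +y. A fingertip pressing the pad can bear on it to push the stop home. Rides with the stop.
- bar_end (a point): Where the stop's back side comes to rest, at the foot of the end post on the bar's top: fixed on the board at x = +50, y = +198, z = 50 mm.
- loaf: Brown cut loaf, loose, 140 long (along y) x 68 wide x 68 mm high, lying on the board beside the end fence, 30 mm or more from the jaw plate. Origin: centre of its underside. Leave it alone.
- shaker: Aluminium flour shaker, loose, 62 mm across and 105 mm high, standing on the bench beyond the board's +x side. Origin: centre of its underside. Leave it alone.
- seed_jar: Tan jar with a green cap, loose, 64 mm across and 95 mm high, standing on the bench beyond the board's +x side; it and the shaker may have changed places. Origin: centre of its underside. Leave it alone.
- scraper: Dough scraper, loose, steel blade with a dark wooden handle, about 98 x 125 x 24 mm, lying on the bench beyond the board's +x side, between shaker and jar. Origin: about its middle, on the bench. Leave it alone.

How it is judged:
By the outcome, as a careful person would: the job done as asked, in the order asked, and still so for the second after the job is handed in, with the robot touching nothing.
It also fails if it takes over 32 s, if anything falls off the work surface, if the arm or the gripper's body presses on something with over 40 N, if the wrist force passes 120 N, or if a joint passes its speed limit or range.

### The arm

A 6-joint arm with a two-finger parallel gripper is mounted at the origin on the work surface. World frame = base frame: x ahead of the robot, y to its left, z up, the work surface at z = 0. Lengths are in mm, angles in rad, forces in N, time in s.
With the tool pointing down it reaches from about 325 to 875 mm from the base axis. Payload 4.4 kg.
Tool frame: the origin (TCP) lies on the centre line of the jaws, within the pads' length; the fingertips stand ahead of it and the grasp point (between the pads) lies 6 mm ahead of it (ctrl.tcp_to_tips is the z of the fingertips in the tool frame, in mm); z points along the fingers, y is the direction in which the jaws open and shut (so a half turn about z gives the same grasp; the last joint's range is limited). The gripper opens to 85 mm and grips with 20 to 120 N. Pads are 22 mm wide; open, the fingers measure 114 mm over their backs; the gripper's body (76 mm by 85 mm) begins 54 mm behind the grasp point. The pads swing forward as they close: fully open they stand 13 mm farther back than shut.
Start: joints at [0.979, 0.207, 1.542, -0, 1.393, -0.15], TCP at [245.861, 519.788, 256.282] pointing down, gripper open.
Joint ranges: [-2.73, 2.73], [-0.86, 2.22], [0.23, 2.46], [-1.11, 4.25], [0.08, 2.63], [-2.82, 2.82]. Speed limits (rad/s): [2.79, 2.79, 3.14, 3.14, 3.14, 3.14].

### API

Orientations are given as a 3x3 rotation matrix whose columns are the frame's x, y, z axes.
In Python, from plant import ctrl, sensors, optics gives the robot as it stands. Calls block until the motion is done:
- ctrl.move_ptp(position, orientation): joint-space move of the TCP to a pose.
- ctrl.move_l(position, rot=None, vel=150, threshold=None): straight line of the TCP; rot=None keeps the orientation; vel is the mean speed in mm/s. With threshold (N) it stops when the force on the tool has changed by that much, and returns True; else False.
- ctrl.set_joints(angles): joint-space move.
- ctrl.gripper_to(opening, force=None): finger opening in mm; force is the grip in N (None keeps the last); returns when the fingers have stopped.
- ctrl.hold(seconds).
- ctrl.solve_ik(position, orientation): joint angles nearest the present ones, or None.
- sensors.read_state(): the state.
- optics.grab_frame(name): name is "scene" or "top"; returns (picture, depth): 480x640x3 uint8, red, green, blue; 480x640 float32, mm along the optical axis (not along the pixel's ray), 0 where there is no reading.
- optics.camera_params(name): a dict with "mtx" (3x3 intrinsics, pixels), "R" (3x3) and "t" (3): a world point X has camera coordinates R X + t. Camera axes: x right, y down, z forward; pixel columns grow to the right and rows downward; lengths in mm; the calibration is good to about 2 mm. A picture is of the moment at which its call begins. camera_params takes no time and is no camera call.
A pose or a line that the arm cannot do raises ctrl.MotionError and nothing moves.
- ctrl.finish_job(): hands the job in, once; it reports no verdict.
The state is a dict: "t": time; "q": joint angles; "qvel": joint speeds; "tau": joint torques, N m; "eef_pos": TCP position; "eef_rot": TCP orientation; "force": force on the tool from outside, world axes, zero at the start; "wrist_torque": the same for the moment, N m; "grip_width": finger opening in mm.
Only numpy, scipy, OpenCV 4.12 (cv2) and the standard library are available. Lean on these libraries where they do the work, as an engineer would, in place of code of your own. Each camera call takes 0.05 s, during which the arm holds its last target.

## Working session

There is one attempt and no reset: what is moved stays moved. The work goes in short steps, each a Python script; the robot and the scene stay as the last script left them, time stands still between calls to the robot, and variables do not carry over. Pictures are saved under pics/ and viewed, and the job is handed in when it is done.

```bash
ls; mkdir -p pics; python3 - <<'E'
from plant import ctrl,sensors,optics
import cv2,numpy as np
for n in("scene","top"):
    p,d=optics.grab_frame(n); cv2.imwrite(f"pics/{n}0.png",p[:,:,::-1]); np.save(f"pics/{n}0.npy",d)
    c=optics.camera_params(n); print(n,c)
s=sensors.read_state(); print(s['t'],s['eef_rot'],s['grip_width'],ctrl.tcp_to_tips)
E
```

```text
pics
scene {'mtx': array([[573.30814696,   0.        , 313.34723449],
       [  0.        , 573.30814696, 227.3484903 ],
       [  0.        ,   0.        ,   1.        ]]), 'R': array([[-0.36081607,  0.9324429 , -0.01902634],
       [ 0.65469333,  0.23870406, -0.71721477],
       [-0.66422015, -0.27123903, -0.6965924 ]]), 't': array([ 223.09710256, -304.29307625, 1505.14050249])}
top {'mtx': array([[493.1036296 ,   0.        , 309.64122922],
       [  0.        , 493.1036296 , 241.50424139],
       [  0.        ,   0.        ,   1.        ]]), 'R': array([[ 0.00289326, -0.99992225, -0.01212928],
       [-0.99358608, -0.00150338, -0.11306828],
       [ 0.11304126,  0.01237862, -0.99351318]]), 't': array([-16.58467754, 588.20362698, 845.51457595])}
0.1 [[-9.04003250e-01  4.27523873e-01 -1.20879246e-03]
 [ 4.27525454e-01  9.04001554e-01 -1.78233011e-03]
 [ 3.30761587e-04 -2.12802176e-03 -9.99997681e-01]] 85.48454808401841 25.0
```

View pics/top0.png

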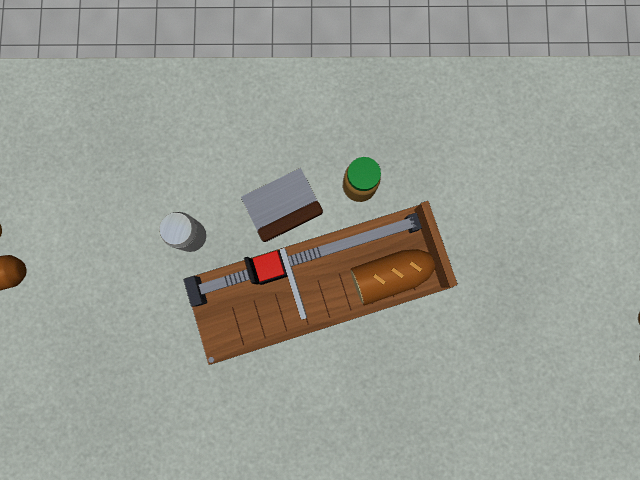

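View pics/scene0.png

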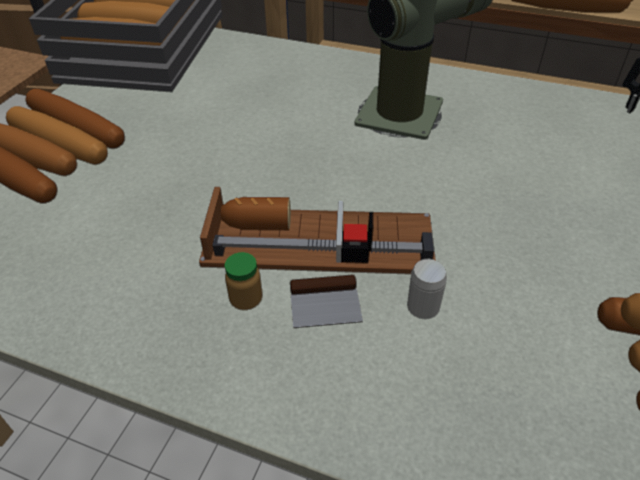

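The top view shows the red pad at about (268,266), the end post at (194,291), the fence at (438,245) and the loaf at (395,277). The shaker is at (180,230), the jar at (363,175) and the scraper at (283,205). I'll take crops to get exact positions.

```bash
cat > h.py <<'E'
import numpy as np,cv2
from plant import ctrl,sensors,optics
def at_z(n,u,v,z):
    c=optics.camera_params(n); r=c['R'].T@np.linalg.solve(c['mtx'],[u,v,1.]); o=-c['R'].T@c['t']
    return o+r*(z-o[2])/r[2]
def proj(n,X):
    c=optics.camera_params(n); p=c['mtx']@(c['R']@np.array(X)+c['t']); return p[:2]/p[2]
def red(n,p):
    h=cv2.cvtColor(p,cv2.COLOR_RGB2HSV); m=((h[...,0]<5)|(h[...,0]>175))&(h[...,1]>200)&(h[...,2]>120)
    k,l,st,ce=cv2.connectedComponentsWithStats(m.astype(np.uint8)); i=1+np.argmax(st[1:,4])
    return l==i,ce[i],st[i]
E
python3 - <<'E'
from h import *
for n in("top","scene"):
    p=cv2.imread(f"pics/{n}0.png")[:,:,::-1]; d=np.load(f"pics/{n}0.npy")
    m,c,st=red(n,p); print(n,c,st,at_z(n,*c,88),np.median(d[m]))
    cn=cv2.minAreaRect(np.argwhere(m)[:,::-1].astype(np.float32)); print(cn)
p=cv2.imread("pics/top0.png")
cv2.imwrite("pics/tc.png",cv2.resize(p[220:370,175:335],None,fx=5,fy=4,interpolation=cv2.INTER_CUBIC))
p=cv2.imread("pics/scene0.png")
cv2.imwrite("pics/sc.png",cv2.resize(p[190:290,310:450],None,fx=5,fy=5,interpolation=cv2.INTER_CUBIC))
E
```

```text
top [267.82211538 265.51282051] [253 251  31  30 624] [541.72384003  53.46064954  88.        ] 822.83386
((267.8567810058594, 265.6594543457031), (24.556169509887695, 25.8060359954834), 72.89727020263672)
scene [354.94155844 231.91883117] [344 225  23  15 308] [552.62664339  58.91613022  88.        ] 1070.803
((355.0, 232.0), (14.0, 22.0), 90.0)
```

View pics/tc.png

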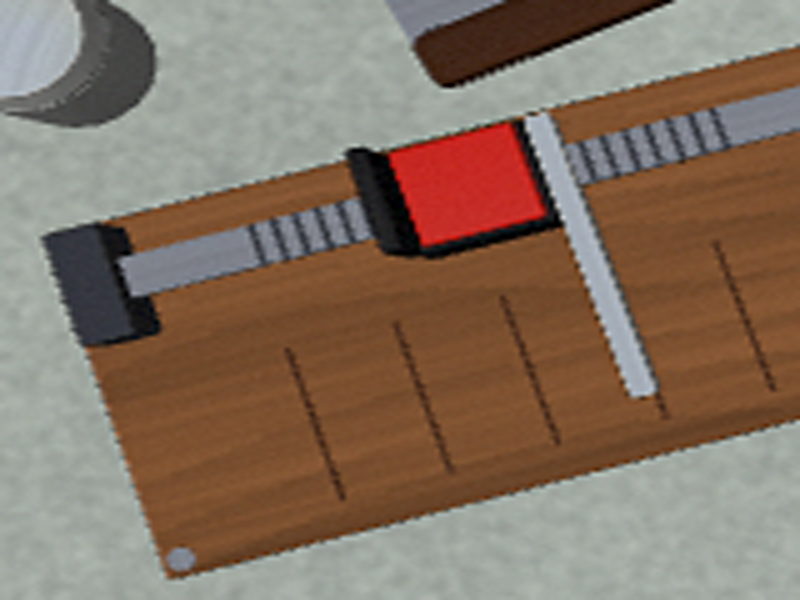

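View pics/sc.png

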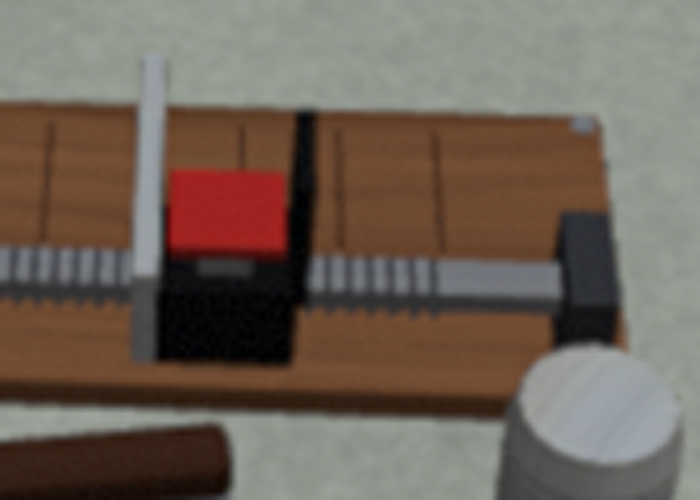

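```bash
python3 - <<'E'
from h import *
np.set_printoptions(precision=1,suppress=True)
for n in("top","scene"):
    p=cv2.imread(f"pics/{n}0.png")[:,:,::-1]; d=np.load(f"pics/{n}0.npy"); c=optics.camera_params(n)
    m,ce,st=red(n,p); v,u=np.nonzero(m&(d>0)); z=d[v,u]
    P=(np.linalg.inv(c['mtx'])@np.vstack([u*z,v*z,z]))-c['t'][:,None]; P=(c['R'].T@P).T
    print(n,np.median(P,0),P.min(0),P.max(0),np.percentile(P[:,2],[5,25,75,95]))
    print("cam",-c['R'].T@c['t'], 'proj', proj(n,[541.7,53.5,88]))
    # bench height check & scatter in z
    for (uu,vv) in ([(100,400),(300,420),(500,150)] if n=="top" else [(150,350),(500,200)]):
        q=c['R'].T@(np.linalg.inv(c['mtx'])@(np.array([uu,vv,1.])*d[vv,uu])-c['t']); print(q)
for nm,u,v,z in [("cornA -80,230",209,364.2,18),("cornD -80,-230",457,287,18),("post c",192.6,291.2,64),("bar L",199,287.5,50),("bar R",410,222,50),("shaker",177,226,105),("scr corner",265,241,20),("fence c",427,203,80),("jaw far end",175+537/5,220+118/4,70),("jaw near end",175+645/5,220+395/4,70)]:
    print(nm,at_z("top",u,v,z))
for nm,u,v,z in [("cornA scene",310+600/5,190+118/5,18),("post",310+587/5,190+213/5,64),("pad far l",310+168/5,190+170/5,88),("pad far r",310+285/5,190+172/5,88),("pad near l",310+165/5,190+238/5,88),("pad near r",310+288/5,190+240/5,88)]:
    print(nm,at_z("scene",u,v,z))
E
```

```text
top [542.6  53.5  85.1] [517.7  28.3  81.5] [566.4  78.9  89.8] [83.  84.3 86.2 87.7]
cam [488.9 -26.2 906.3] proj [267.8 265.5]
[305.8 359.4   2.2]
[273.2   1.3   2.2]
[ 765.7 -372.3    0.4]
scene [546.1  57.4  81. ] [522.4  32.3  77.4] [567.9  81.8  86.1] [79.  80.1 81.9 83.4]
cam [1279.5  272.9  834.5] proj [354.  227.4]
[ 862.2 -208.3   -2. ]
[262.6 299.1  -1.9]
cornA -80,230 [371.4 162.2  18. ]
cornD -80,-230 [ 508.5 -278.8   18. ]
post c [499.2 183.6  64. ]
bar L [505.8 176.2  50. ]
bar R [ 621.  -191.2   50. ]
shaker [605.4 202.4 105. ]
scr corner [590.5  65.8  20. ]
fence c [ 649.  -214.8   80. ]
jaw far end [570.3  30.7  70. ]
jaw near end [453.6  -6.7  70. ]
cornA scene [379.3 168.6  18. ]
post [483.9 181.8  64. ]
pad far l [539.8  32.3  88. ]
pad far r [525.8  73.9  88. ]
pad near l [574.2  43.   88. ]
pad near r [559.8  85.6  88. ]
```

```bash
cat >> h.py <<'E'
yaw=0.3014
bx=np.array([np.cos(yaw),np.sin(yaw),0]); by=np.array([-np.sin(yaw),np.cos(yaw),0])
def Rt(s=1):  # tool y along +-board x, z down
    y=s*bx; z=np.array([0,0,-1.]); return np.column_stack([np.cross(y,z),y,z])
E
python3 - <<'E'
from h import *
pad=np.array([541.7,53.5,0])
for s in(1,-1):
    q=ctrl.solve_ik(pad+by*2+[0,0,180],Rt(s)); print(s,q)
    q2=ctrl.solve_ik(pad+by*110+[0,0,100],Rt(s)); print(s,q2)
cur=sensors.read_state()['q'][5]
s=min((1,-1),key=lambda s:abs(ctrl.solve_ik(pad+[0,0,180],Rt(s))[5]-cur)); print("use",s)
ctrl.gripper_to(0)
ctrl.move_ptp(pad+by*2+[0,0,180],Rt(s))
st=sensors.read_state(); print(st['t'],st['eef_pos'],st['eef_rot'],st['force'],st['grip_width'])
for n in("scene","top"):
    p,d=optics.grab_frame(n); cv2.imwrite(f"pics/{n}1.png",p[:,:,::-1]); np.save(f"pics/{n}1.npy",d)
    tip=st['eef_pos']+np.array([0,0,-25.]); u,v=proj(n,tip); print(n,u,v)
    u,v=int(u),int(v); c=cv2.resize(p[v-60:v+60,u-80:u+80,::-1].copy(),None,fx=4,fy=4,interpolation=cv2.INTER_CUBIC)
    a=proj(n,tip)-[u-80,v-60]; cv2.circle(c,(int(a[0]*4),int(a[1]*4)),3,(0,255,0),-1); cv2.imwrite(f"pics/{n}1c.png",c)
E
```

```text
1 [-5.71001474e-02  2.16784403e-01  1.69566635e+00 -4.44089210e-16
  1.22914190e+00 -3.58500147e-01]
1 [ 1.39537050e-01  3.03473906e-01  1.77703986e+00 -4.44089210e-16
  1.06107889e+00 -1.61862950e-01]
-1 [-5.71001474e-02  2.16784403e-01  1.69566635e+00 -4.44089210e-16
  1.22914190e+00  2.78309251e+00]
-1 None
use 1
2.8667 [541.12681453  56.31067986 180.18913569] [[-2.98123693e-01  9.54527178e-01  3.60915134e-04]
 [ 9.54527223e-01  2.98123581e-01  3.34363276e-04]
 [ 2.11561522e-04  4.44184935e-04 -9.99999879e-01]] [0.72282206 0.80090651 0.00601235] 0.16466439847010825
scene 356.75385749696875 200.49636388482068
top 261.7136738628155 263.05361700550253
```

View pics/scene1c.png

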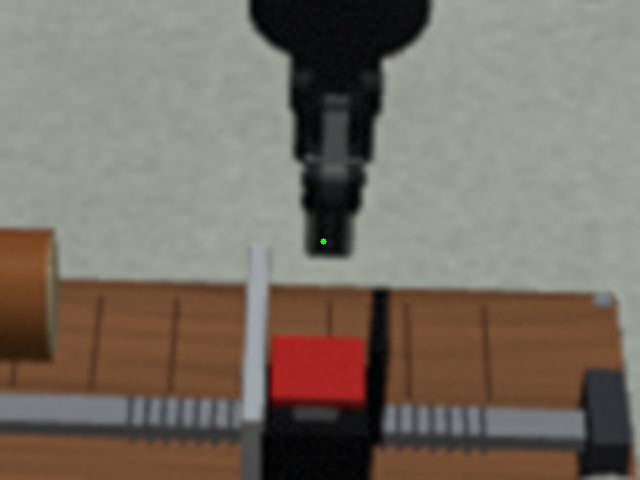

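View pics/top1c.png

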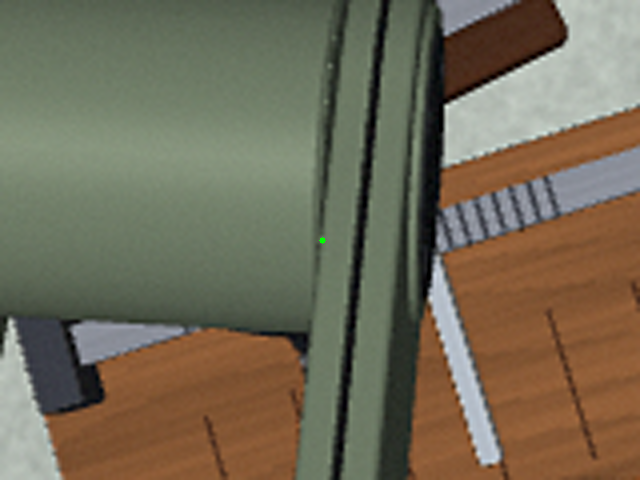

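The scene crop shows the closed fingertip at (329,250) and the pad at (318,370), so the tip is about 5 mm along +y and clear of the plate. The two cameras disagree by about 9 mm across the bar. I'll go down to just above the pad and compare the two directly.

```bash
python3 - <<'E'
from h import *
pad=np.array([541.7,53.5,0])
ctrl.move_l(pad+by*2+bx*3+[0,0,25+94],vel=100)
st=sensors.read_state(); print(st['t'],st['eef_pos'],st['force'])
n="scene"
p,d=optics.grab_frame(n)
tip=st['eef_pos']+np.array([0,0,-25.]); u,v=proj(n,tip); print(n,u,v)
u,v=int(u),int(v); c=cv2.resize(p[v-35:v+40,u-45:u+55,::-1].copy(),None,fx=8,fy=8,interpolation=cv2.INTER_CUBIC)
a=proj(n,tip)-[u-45,v-35]; cv2.circle(c,(int(a[0]*8),int(a[1]*8)),3,(0,255,0),-1); cv2.imwrite(f"pics/{n}2c.png",c)
E
```

```text
3.725 [544.41145312  56.32136445 119.34971361] [-0.49842557 -0.82750063  0.52967246]
scene 355.1022654877472 226.2178790608813
```

View pics/scene2c.png

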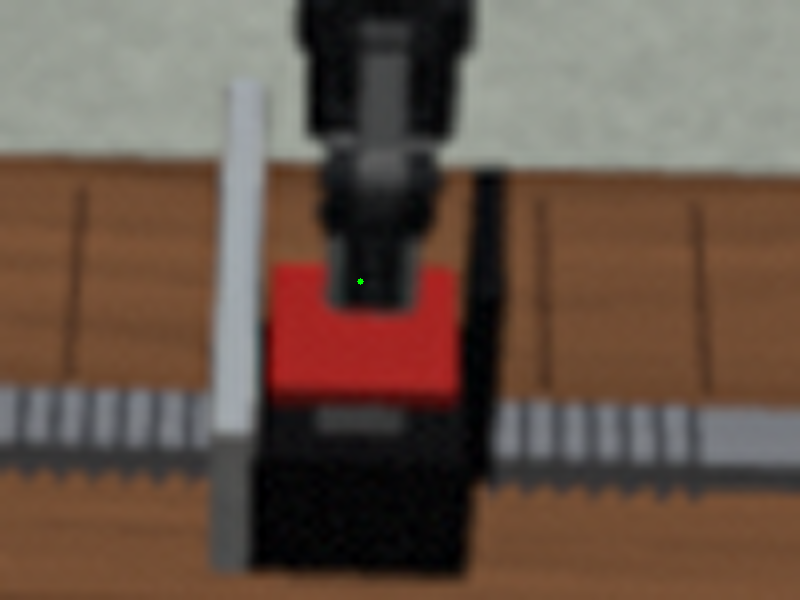

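The tip's front edge at (371,308) lies over the middle of the pad, which spans rows 267–388. The tip therefore needs to move about 8 mm further in board +x. I'll shift it, then press.

```bash
python3 - <<'E'
from h import *
pad=np.array([541.7,53.5,0])
P=pad+by*3+bx*11
ctrl.move_l(P+[0,0,119],vel=60)
st=sensors.read_state(); print(st['t'],st['force'])
r=ctrl.move_l(P+[0,0,25+84],vel=20,threshold=2.0)
st=sensors.read_state(); print(r,st['t'],st['eef_pos'],st['force'])
E
```

```text
4.0583 [ 0.02155671  0.30440124 -0.33328522]
True 4.575 [550.92467577  59.6138083  108.66027207] [ 0.42214687 -0.77754907  4.0494939 ]
```

```bash
python3 - <<'E'
from h import *
pad=np.array([541.7,53.5,0])
P=pad+by*3+bx*11
for z in (80.5,79,78):
    r=ctrl.move_l(P+[0,0,25+z],vel=15,threshold=8)
    st=sensors.read_state(); print(r,st['t'],st['eef_pos'],st['force'])
p,d=optics.grab_frame("scene"); cv2.imwrite("pics/scene3c.png",cv2.resize(p[190:265,310:410,::-1],None,fx=8,fy=8,interpolation=cv2.INTER_CUBIC))
E
```

```text
False 4.9083 [551.03359692  59.63403389 105.38470136] [-1.85582801 -0.4468593   5.11986089]
False 5.1583 [551.06787389  59.62256167 104.00714265] [-2.3216377   0.18748278  4.87724645]
False 5.4083 [551.08580134  59.6074117  103.10784361] [-2.50926709 -0.3031549   5.34007087]
```

View pics/scene3c.png

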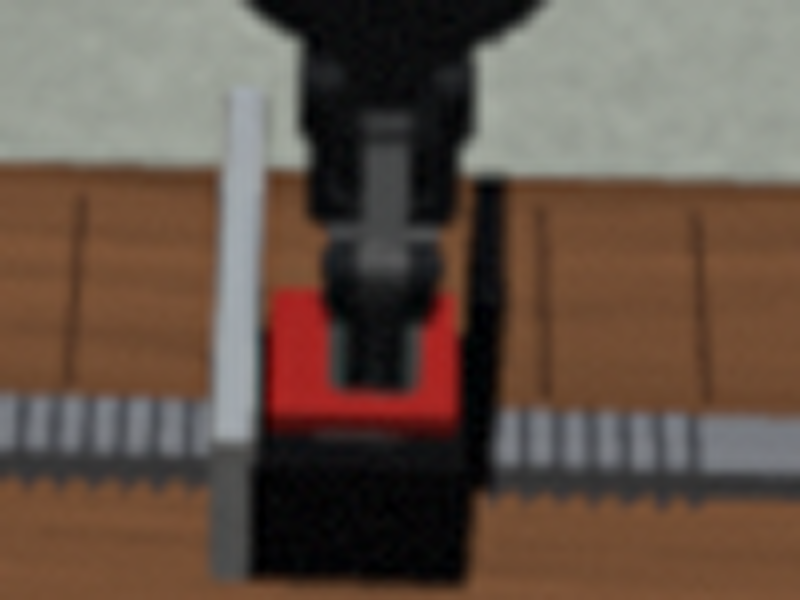

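The pad is pressed almost fully: the tip is at 78 mm, resting on the pad and clear of the plate. Next I'll push home.

```bash
python3 - <<'E'
from h import *
pad=np.array([541.7,53.5,0])
P=pad+bx*11+[0,0,25+77.6]
def rep(r):
    st=sensors.read_state(); e=st['eef_pos']-P; f=st['force']
    print(r,round(st['t'],2),"along",(e@by).round(2),"across",(e@bx).round(2),"tipz",(st['eef_pos'][2]-25).round(2),"F along/across/z",(f@by).round(1),(f@bx).round(1),f[2].round(1))
    return r
ok=True
for a,v in((20,20),(50,40),(80,40)):
    if rep(ctrl.move_l(P+by*a,vel=v,threshold=14)): ok=False;break
p,d=optics.grab_frame("scene"); cv2.imwrite("pics/scene4.png",p[150:350,250:500,::-1].repeat(3,0).repeat(3,1))
E
```

```text
False 6.46 along 18.98 across -0.27 tipz 78.04 F along/across/z -1.7 -4.2 6.7
False 7.36 along 49.33 across -0.46 tipz 78.01 F along/across/z -2.0 -4.0 7.9
False 8.26 along 79.42 across -0.65 tipz 78.0 F along/across/z -1.4 -4.2 8.3
```

View pics/scene4.png

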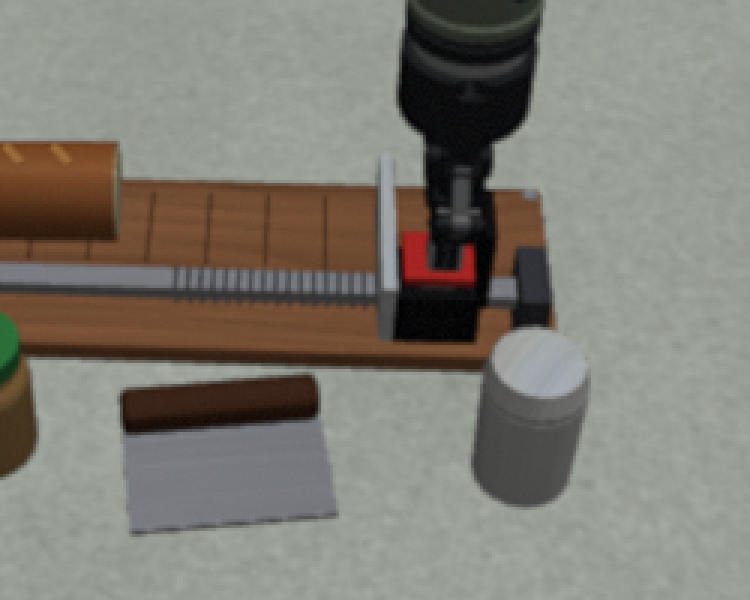

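The stop is sliding: the jaw is at (388,245) and the post at (532,285), with a gap of about 25 mm left between the block and the post. Nothing else has been disturbed.

```bash
cat > s.py <<'E'
from h import *
pad=np.array([541.7,53.5,0])
P=pad+bx*11+[0,0,25+77.6]
def rep(r):
    st=sensors.read_state(); e=st['eef_pos']-P; f=st['force']
    print(r,round(st['t'],2),"along",(e@by).round(2),"across",(e@bx).round(2),"tipz",(st['eef_pos'][2]-25).round(2),"F along/across/z",(f@by).round(1),(f@bx).round(1),f[2].round(1))
    return r
E
python3 - <<'E'
from s import *
for a in range(90,141,10):
    if rep(ctrl.move_l(P+by*a,vel=25,threshold=14)): break
p,d=optics.grab_frame("scene"); cv2.imwrite("pics/scene5.png",cv2.resize(p[190:290,350:490,::-1],None,fx=5,fy=5,interpolation=cv2.INTER_CUBIC))
E
```

```text
False 8.86 along 89.38 across -0.69 tipz 77.99 F along/across/z -2.4 -4.2 8.7
False 9.41 along 99.37 across -0.76 tipz 78.0 F along/across/z -2.0 -4.7 7.5
False 9.96 along 108.86 across 0.96 tipz 78.35 F along/across/z -2.9 -1.0 5.2
True 10.26 along 110.77 across 1.14 tipz 78.49 F along/across/z -2.5 -0.1 3.6
```

View pics/scene5.png

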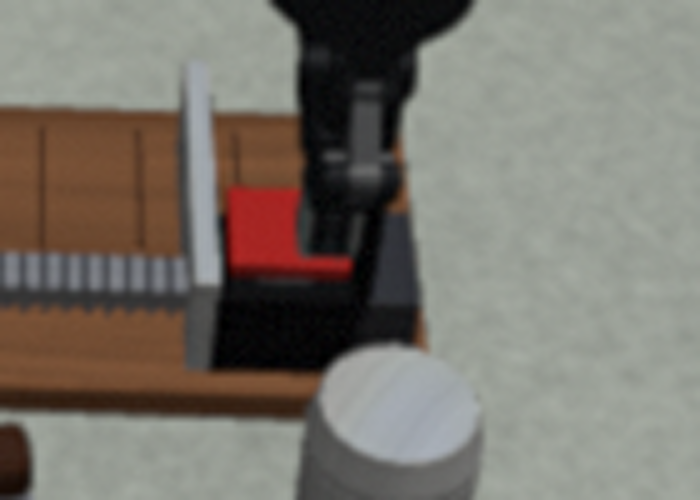

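The block now looks flush with the post at (365,290), and the tip is against the plate. I'll push firmly once more with the release still held down to confirm it's home.

```bash
python3 - <<'E'
from s import *
for a in (111,112,113,114):
    if rep(ctrl.move_l(P+by*a,vel=10,threshold=20)): break
    f=sensors.read_state()['force']@by
    if f<-14: break
ctrl.hold(0.2); rep(None)
E
```

```text
False 10.57 along 110.76 across 1.07 tipz 78.27 F along/across/z -1.5 0.7 5.0
False 10.82 along 110.81 across 1.08 tipz 78.31 F along/across/z -3.7 1.1 4.8
False 11.07 along 110.87 across 1.07 tipz 78.32 F along/across/z -8.8 -0.3 4.7
False 11.32 along 110.9 across 1.06 tipz 78.32 F along/across/z -10.4 0.4 5.3
None 11.52 along 110.88 across 1.08 tipz 78.32 F along/across/z -10.7 0.6 5.7
```

```bash
python3 - <<'E'
from s import *
Q=P+by*111.6
ctrl.move_l(Q,vel=10); rep(None)
ctrl.move_l(Q+[0,0,14],vel=30); rep(None)
ctrl.move_l(Q+[0,0,75],vel=100); rep(None)
ctrl.move_l(Q+[0,0,75]-by*30-bx*150+[0,0,80],vel=200); rep(None)
ctrl.hold(0.3)
for n in("scene","top"):
    p,d=optics.grab_frame(n); cv2.imwrite(f"pics/{n}6.png",p[:,:,::-1])
    if n=="scene": cv2.imwrite("pics/scene6c.png",cv2.resize(p[190:290,310:450,::-1],None,fx=5,fy=5,interpolation=cv2.INTER_CUBIC))
E
```

```text
None 11.91 along 110.79 across 1.08 tipz 78.31 F along/across/z -3.2 0.4 5.4
None 12.53 along 110.89 across -0.64 tipz 91.11 F along/across/z -5.2 1.8 0.3
None 13.28 along 112.02 across -0.84 tipz 151.65 F along/across/z -0.4 -0.9 0.5
None 14.3 along 81.68 across -149.84 tipz 232.14 F along/across/z -0.4 -0.4 -0.7
```

View pics/scene6c.png

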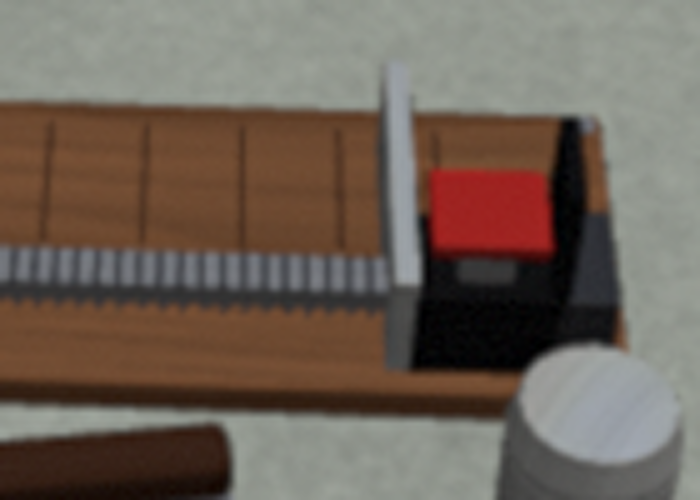

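View pics/scene6.png

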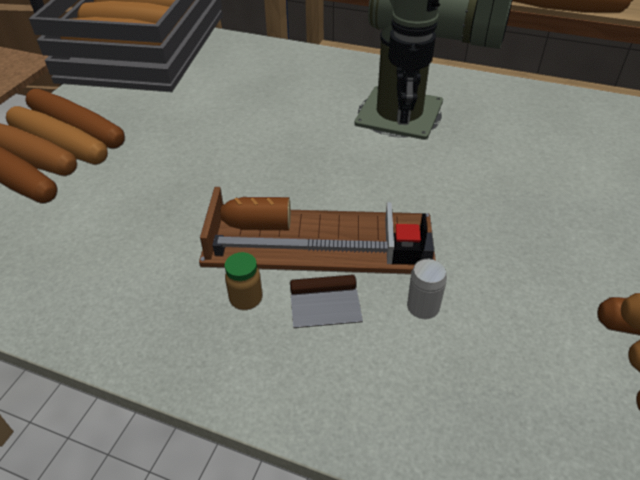

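View pics/top6.png

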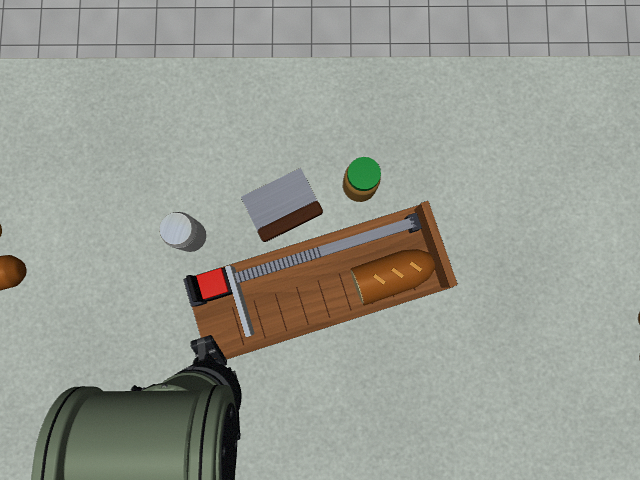

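The stop is against the post: the pad is at (212,285) in the top view, directly beside the post. The release is up, with the grey strip under the pad visible again as it was at the start. The loaf, jar, scraper and shaker look unmoved, so I'll do a quick numeric check.

```bash
python3 - <<'E'
from h import *
p0=cv2.imread("pics/top0.png")[:,:,::-1]; p=cv2.imread("pics/top6.png")[:,:,::-1]
a=at_z("top",*red("top",p0)[1],88); b=at_z("top",*red("top",p)[1],88)
o=np.array([516.3,-34.5,0]); print("travel",(b-a)@by,(b-a)@bx,"pad board xy",(b-o)@bx,(b-o)@by)
s0=cv2.imread("pics/scene0.png")[:,:,::-1]; s=cv2.imread("pics/scene6.png")[:,:,::-1]
print(at_z("scene",*red("s",s)[1],88)-at_z("scene",*red("s",s0)[1],88), "expect",b-a)
for n,A,B,rs in(("top",p0,p,{"loaf":(245,310,345,440),"shaker":(205,255,155,210),"scr":(165,245,238,325),"jar":(150,205,338,385)}),("scene",s0,s,{"loaf":(190,235,200,295),"shaker":(260,320,408,448),"scr":(272,330,285,365),"jar":(250,310,222,265)})):
    for k,(r0,r1,c0,c1) in rs.items():
        d=np.abs(A[r0:r1,c0:c1].astype(int)-B[r0:r1,c0:c1]).max(2); print(n,k,(d>25).sum())
st=sensors.read_state(); print(st['t'],st['force'])
E
```

```text
travel 97.94513803408576 0.4855576221104015 pad board xy 50.875105977667054 174.3934272589795
[-33.25004954  90.66547728   0.        ] expect [-28.61206824  93.6740913    0.        ]
top loaf 0
top shaker 0
top scr 0
top jar 0
scene loaf 0
scene shaker 47
scene scr 0
scene jar 0
14.7 [ 0.49733961 -0.34134771  0.76991355]
```

```bash
python3 -c "
from plant import ctrl
ctrl.finish_job()"
```

```text
the job is handed in; nothing more can be done
```

The loaf stop is pushed fully home against the end post, the release has sprung back up, and the job is handed in. It took about 14.7 s.

I pressed the release about 9.7 mm down with the closed fingertips and kept it down while pushing the stop 98 mm along the bar. I then lifted straight off and moved clear.

**Home:** With the release still held down, the stop stood still at about 11 N of push, against about 3 N of sliding friction. Both cameras show it against the post.

**Release:** It looks up, as it did at the start. Force on the tool returned to about zero after lifting.

**Loaf and other things:** The top view shows no pixel changes on the loaf, shaker, scraper or jar. The scene view shows 47 changed pixels around the shaker, probably the stop now standing behind it; I didn't look into it further.

**Checks that disagreed:**
- The two cameras differed by about 9 mm across the bar, so I lined the fingertip up with the pad directly in the scene picture.
- The top view puts the pad about 4 mm further towards home than I expected, assuming it sits at the middle of the block. I put that down to my error in locating the board, and relied on the push force to confirm it was home.

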